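# Lower the ratchet gluing press onto the bridge blank

## Task

Close the little ratchet press on the bridge blank that lies on its bed: with a fingertip press the thumb pad of the pawl all the way down so that the pawl's hook lifts clear of the teeth and stays clear, then push the press arm down by its black paddle until the rubber foot rests on the blank. Only press and push with the fingers; do not pick anything up, and leave the blank where it lies, the press arm down, the pawl free, and everything round the press alone.

Things in the scene. Friction and masses are not known exactly. Their poses are not given: they have to be found in the camera images.
- press: gluing press, fixed on the cabinet top: wooden base 100 x 310 x 16 mm, long in y. Origin at the underside, right below the arm hinge; z up. Hinge: level pin along x at y 0, z 70 mm, cheeks 40 mm wide, 92 high. Arm reaches to +y, thumb pad to -y. Cork-faced bed at y 95 mm: 170 mm in x, 46 in y, top at z 24 mm. Pawl pin along x at y -75, z 117 mm, on a post 40 mm wide in x, 132 high.
- press_arm (a joint): press arm angle, rad: 0 = top stop (arm 0.6 rad above level), grows as the arm goes down; at 0.60 it is level and the foot lies flat on the blank; stop at 0.63. Starts at 0 to 0.09. Stiff hinge: stays where it is left, needs about 6 N at the paddle. With the pawl in, a tooth blocks it at about 0.11 to 0.15 (it gives a little under a hard push; four teeth, 0.17 rad apart).
- paddle_top (a point): centre of the top face of the black paddle at the arm's end (36 mm wide in x, 50 mm along the arm, 14 mm thick), 162 mm along the arm from the hinge and 9 mm above the arm's middle line. Moves with the arm: about 168 mm up at joint 0, 79 mm up when level (joint 0.6).
- foot (a point): centre of the underside of the round rubber foot, 26 mm across, under the arm, 95 mm along the arm from the hinge and 36 mm below its middle line.
- pawl (a joint): angle of the see-saw pawl, rad: 0 is the hook down in the teeth, 0.28 its end stop with the thumb pad fully down and the hook well clear; the hook clears the teeth at about 0.12. Starts between 0 and 0.02. Stiff pin: it stays where it is left; about 3 N on the pad moves it.
- pawl_pad (a point): centre of the top of the pawl's steel thumb pad, 34 x 34 mm, at the -y end of the press, 55 mm from the pawl pin on the side away from the arm; about 135 mm up at the start and 15 mm lower when fully pressed. The point moves with the pawl.
- bridge_blank: dark wooden bar 35 x 158 x 10 mm lying loose on the bed under the arm, its length across the press; origin at the centre of its underside
- caul_block: loose pale wooden block 40 x 90 x 22 mm near the front of the press; leave alone
- caul_block_b: loose wooden block 34 x 75 x 28 mm behind the press; leave alone
- mallet: loose wooden mallet 242 mm long, 50 mm high, lying to the right; leave alone
- brush_jar: loose jar 69 mm across, 92 mm high, back right; leave alone
- sanding_block: loose sanding block 60 x 108 x 34 mm, at the right edge; leave alone
- tape_masking: loose roll of masking tape 96 mm across, 25 mm high, behind the press; leave alone

How it is judged:
By the outcome, as a careful person would: the job done as asked, in the order asked, and still so for the second after the job is handed in, with the robot touching nothing.
It also fails if it takes over 38 s, if anything falls off the work surface, if the arm or the gripper's body presses on something with over 40 N, if the wrist force passes 120 N, or if a joint passes its speed limit or range.

## Robot

A 6-joint arm with a two-finger parallel gripper is mounted at the origin on a cart in front of the work surface, level with it; the furniture and walls round the work are solid. World frame = base frame: x ahead of the robot, y to its left, z up, the work surface at z = 0. Lengths are in m, angles in rad, forces in N, time in s.
With the tool pointing down it reaches from about 0.325 to 0.75 m from the base axis. Payload 7.6 kg.
Tool frame: the origin (TCP) lies at the very end of the fingers, on their centre line; the grasp point (between the pads) lies 19 mm behind it; z points along the fingers, y is the line along which they close (so a half turn about z gives the same grasp; the last joint's range is limited). The gripper opens to 85 mm and grips with 20 to 120 N. Pads are 22 mm wide; open, the fingers measure 114 mm over their backs; the gripper's body (76 mm by 85 mm) begins 54 mm behind the grasp point. The pads swing forward as they close: fully open they stand 13 mm farther back than shut.
Start: joints at [1.163, 0.052, 1.401, -0, 1.689, -0.07], TCP at [0.174, 0.495, 0.231] pointing down, gripper open.
Joint ranges: [-2.9, 2.9], [-0.91, 2.17], [0.12, 2.37], [-1.06, 4.2], [0.26, 2.73], [-2.93, 2.93]. Speed limits (rad/s): [2.57, 2.57, 3.01, 3.14, 3.14, 3.14].

## Interface

Orientations are given as a unit quaternion [x, y, z, w].
In Python, from station import bot gives the robot as it stands.
- The arm moves only by the tool jog_arm, never from a script. Its argument "rows" is a list of rows, each a list of 5 numbers: the opening, from -1 (shut) to 1 (fully open), then the shift along the world's x, y, z in m, then the turn about the world's z in rad. A call has exactly 8 rows; each row is the pose to reach, as a shift and turn from the pose commanded when the call began; what a row does not reach only later rows make up. A row lasts 1/12 s, in which the tool goes at most 41.7 mm and 7.16 degrees, less where a joint would pass 70% of its speed; a pose out of reach is approached as far as the arm can. A call with a gripper value outside its range is refused whole. The fingers move at their own pace and stop on an object; "squeeze" is the grip in N (left out, the last holds). Time passes only in rows, so rows that repeat a pose let the fingers close, or fill a call up. It gives the time, the measured TCP pose, the force, the opening and the grip force at its end, in the units of the state.
- bot.state(): the state, without advancing time (a new reading comes with each control period).
- bot.snapshot(name): name is "scene" or "top"; returns a dict with "image" (480x640x3 uint8, red, green, blue), "mtx" (3x3 intrinsics, pixels), "camera_from_world" (4x4, takes a point from world to camera coordinates). Camera axes: x right, y down, z forward; pixel columns grow to the right and rows downward; lengths in m; the calibration is good to about 2 mm. A picture is of the moment at which its call begins. There is no depth.
- bot.hand_in(): hands the job in; it is judged then, once.
The state is a dict: "clock": time; "joint_positions": joint angles; "dq": joint speeds; "effort": joint torques, N m; "eef_pos": TCP position; "tcp_rot": TCP orientation; "ft_force": force on the tool from outside, world axes, zero at the start; "moment": the same for the moment, N m; "width": finger opening in m; "grasp_force": force on a finger pad.
Only numpy, scipy, OpenCV 4.12 (cv2) and the standard library are available. Lean on these libraries where they do the work, as an engineer would, in place of code of your own. Each camera call takes 0.05 s, during which the arm holds its last target. There are 200 camera calls.

## Working session

There is one attempt and no reset: what is moved stays moved. The work goes in short steps, Python scripts to look and compute and a tool call to move; the robot and the scene stay as the last step left them, time stands still between calls to the robot, and variables do not carry over. Pictures are saved under pics/ and viewed, at most 10 in all, crops included, and the job is handed in when it is done.

Besides the shell and the picture viewer there is one more tool, called after "Call:" by a JSON object that holds its "method" and its "body", one argument or row to a line. jog_arm: Moves the arm, as the interface text tells. Its arguments: {"type":"object","properties":{"rows":{"type":"array","items":{"type":"array","items":{"type":"number"}}},"squeeze":{"type":"number"}},"required":["rows"]}

```bash
mkdir -p pics; python3 - <<'E'
from station import bot
import cv2,numpy as np
for n in("scene","top"):
    s=bot.snapshot(n); cv2.imwrite(f"pics/{n}0.png",s["image"][:,:,::-1]); np.savez(f"{n}0.npz",**s)
    print(n,s["mtx"].tolist(),np.round(s["camera_from_world"],4).tolist())
print(bot.state())
E
```

```text
scene [[475.80230463731067, 0.0, 329.74139605889906], [0.0, 475.80230463731067, 237.17575800894122], [0.0, 0.0, 1.0]] [[0.0267, 0.9994, -0.022, 0.0303], [0.6261, -0.0338, -0.779, -0.3107], [-0.7793, 0.007, -0.6266, 1.4703], [0.0, 0.0, 0.0, 1.0]]
top [[586.6317147000769, 0.0, 326.5244031429031], [0.0, 586.6317147000769, 237.58259036252238], [0.0, 0.0, 1.0]] [[0.0035, -0.9999, -0.0126, -0.063], [-0.9956, -0.0023, -0.0932, 0.6235], [0.0932, 0.0128, -0.9956, 1.1534], [0.0, 0.0, 0.0, 1.0]]
{'clock': 0.1, 'joint_positions': array([ 1.16269134e+00,  5.27832283e-02,  1.40162174e+00, -1.15441666e-05,
        1.68858586e+00, -7.02613018e-02]), 'dq': array([ 0.00021298, -0.0024043 , -0.00287429, -0.00079302,  0.00086883,
       -0.00117123]), 'effort': array([ 1.00726269e-03, -3.82582712e+01, -3.60986245e+01, -4.78063771e-05,
        4.80237213e-03, -3.96589769e-06]), 'eef_pos': array([0.17387022, 0.49509289, 0.23055243]), 'tcp_rot': array([ 1.68120259e-01,  9.85766245e-01, -6.80544560e-04, -1.60051002e-04]), 'ft_force': array([1.34541851, 0.77958852, 0.9586729 ]), 'moment': array([ 0.07647836, -0.04209825,  0.01197243]), 'grasp_force': 0.0, 'width': 0.08526896239954623}
```

View pics/scene0.png

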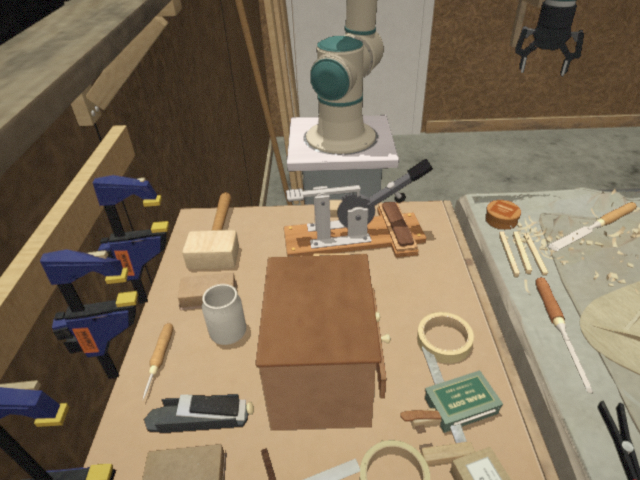

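View pics/top0.png

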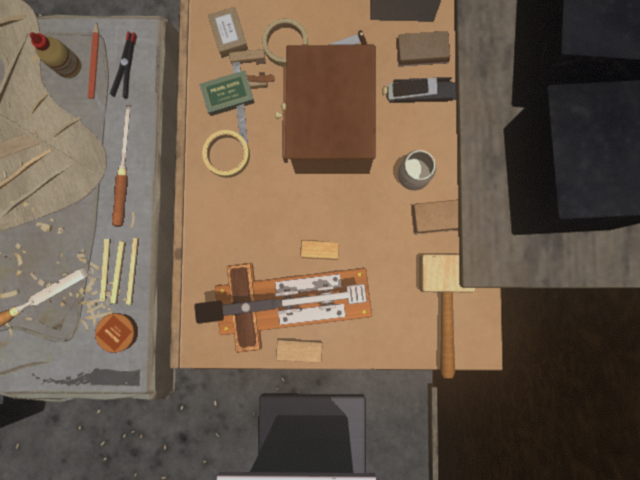

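The scene view shows the press with its arm raised to the right, with the paddle at about (420,170) and the pad at about (293,194). In the top view the pad is at about (357,293), the paddle at about (208,312), and the blank at about (243,300).

```bash
cat > h.py <<'E'
import numpy as np,cv2
def ray(s,u,v):
    T=s["camera_from_world"];R=T[:3,:3];c=-R.T@T[:3,3]
    d=R.T@np.linalg.inv(s["mtx"])@np.array([u,v,1.]);return c,d
def onz(s,u,v,z):
    c,d=ray(s,u,v);return c+d*(z-c[2])/d[2]
def proj(s,p):
    T=s["camera_from_world"];q=s["mtx"]@(T[:3,:3]@np.asarray(p)+T[:3,3]);return q[:2]/q[2]
E
python3 - <<'E'
import cv2,numpy as np
a=cv2.imread("pics/top0.png")[250:360,185:385];b=cv2.imread("pics/scene0.png")[150:260,270:440]
cv2.imwrite("pics/c1.png",cv2.resize(a,None,fx=4,fy=4,interpolation=cv2.INTER_CUBIC))
cv2.imwrite("pics/c2.png",cv2.resize(b,None,fx=4.5,fy=4.5,interpolation=cv2.INTER_CUBIC))
E
```

```text
(no output)
```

View pics/c1.png

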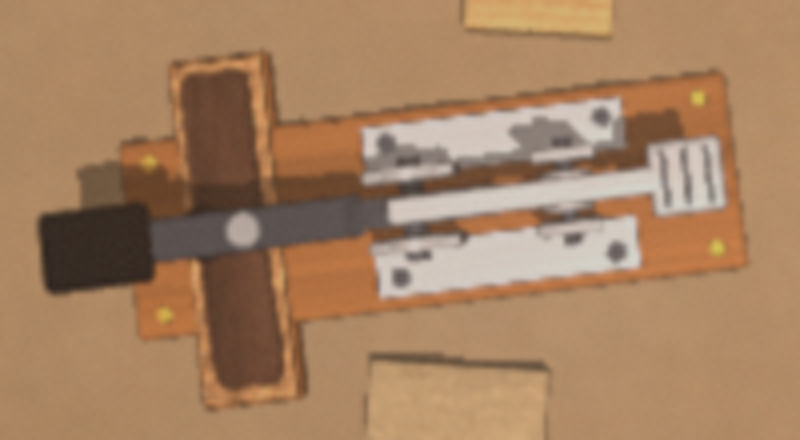

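View pics/c2.png

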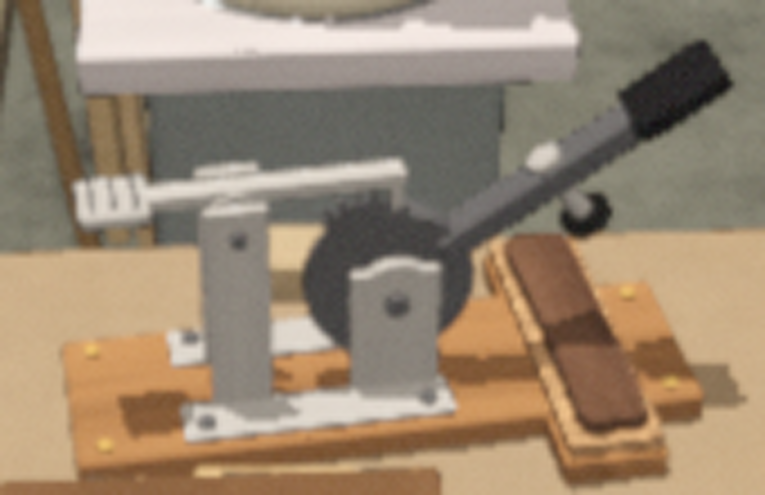

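The crops show the pad centre at about (686,177) in the top crop and the paddle centre at about (98,248). The base corners are clear. The pawl is in the teeth and the arm is near its top stop.

```bash
python3 - <<'E'
from h import *
s=np.load("top0.npz");sc=np.load("scene0.npz")
f=lambda p,z:onz(s,p[0]/4+185-.375,p[1]/4+250-.375,z)
B=[f(p,.016) for p in[(120,142),(722,72),(747,265),(140,338)]]
for b in B:print(b.round(4))
d=(B[0]+B[3]-B[1]-B[2])[:2];yaw=np.arctan2(d[1],d[0])-np.pi/2;print("yaw",yaw,np.linalg.norm(B[0]-B[1]),np.linalg.norm(B[1]-B[2]))
ey=d/np.linalg.norm(d)
pad=np.mean([f(p,.135) for p in[(648,147),(716,138),(725,207),(657,216)]],0);print("pad",pad)
pdl=f((98,249),.165);print("paddle",pdl, "dist",(pdl-pad)[:2]@ey)
# scene view consistency: expected pixels (crop2 coords)
for n,p in(("pad",pad),("paddle",pdl)):print(n,(proj(sc,p)-[270,150])*4.5)
o=pad[:2]+ey*130;o=pad[:2]+ey*.130;print("origin",o,"paddle y in press",(pdl[:2]-o)@ey,"level paddle",o+ey*.162)
E
```

```text
[0.5276 0.1654 0.016 ]
[ 0.5639 -0.1395  0.016 ]
[ 0.467  -0.1518  0.016 ]
[0.4294 0.1532 0.016 ]
yaw 0.1206934911611619 0.307001642034134 0.09767713153069857
pad [ 0.51121975 -0.11691321  0.135     ]
paddle [0.47872131 0.1438381  0.165     ] dist 0.26276727606198536
pad [104.1950534  193.02785812]
paddle [663.16344885  81.62910136]
origin [0.49556766 0.01214109] paddle y in press 0.13276727606198532 level paddle [0.47606275 0.1729626 ]
```

Call:
{"method": "jog_arm", "body": {
  "rows": [
    [-1, 0.02, -0.035, 0, 0.057],
    [-1, 0.04, -0.07, 0, 0.114],
    [-1, 0.06, -0.105, 0, 0.171],
    [-1, 0.08, -0.14, 0, 0.228],
    [-1, 0.1, -0.175, 0, 0.285],
    [-1, 0.12, -0.21, 0, 0.342],
    [-1, 0.14, -0.245, 0, 0.399],
    [-1, 0.16, -0.28, 0, 0.456]
  ]
}}

```text
clock: 0.77
eef_pos: [0.3343, 0.2135, 0.2311]
tcp_rot: [-0.061, 0.998, 0.0, -0.0]
ft_force: [1.2, 0.7, -0.2]
width: 0.0
grasp_force: 0.0
```

Call:
{"method": "jog_arm", "body": {
  "rows": [
    [-1, 0.02, -0.035, 0, 0],
    [-1, 0.04, -0.07, 0, 0],
    [-1, 0.06, -0.105, 0, 0],
    [-1, 0.08, -0.14, 0, 0],
    [-1, 0.1, -0.175, 0, 0],
    [-1, 0.12, -0.21, 0, 0],
    [-1, 0.14, -0.245, 0, 0],
    [-1, 0.16, -0.28, 0, 0]
  ]
}}

```text
clock: 1.43
eef_pos: [0.4944, -0.0667, 0.2309]
tcp_rot: [-0.059, 0.998, 0.0, -0.0]
ft_force: [0.4, 1.5, 0.4]
width: -0.0005
grasp_force: 0.0
```

Call:
{"method": "jog_arm", "body": {
  "rows": [
    [-1, 0.009, -0.027, 0, 0],
    [-1, 0.018, -0.053, 0, 0],
    [-1, 0.018, -0.053, -0.02, 0],
    [-1, 0.018, -0.053, -0.04, 0],
    [-1, 0.018, -0.053, -0.06, 0],
    [-1, 0.018, -0.053, -0.07, 0],
    [-1, 0.018, -0.053, -0.08, 0],
    [-1, 0.018, -0.053, -0.08, 0]
  ]
}}

```text
clock: 2.1
eef_pos: [0.5111, -0.1173, 0.1493]
tcp_rot: [-0.059, 0.998, 0.001, -0.002]
ft_force: [-0.6, 0.1, 0.5]
width: 0.0
grasp_force: 0.0
```

```bash
python3 - <<'E'
from station import bot
import cv2,numpy as np
o=[]
for n,(r,c) in {"scene":(130,250),"top":(230,250)}.items():
    i=bot.snapshot(n)["image"][r:r+140,c:c+200,::-1];o.append(cv2.resize(i,None,fx=4,fy=4,interpolation=3)[:300*2])
cv2.imwrite("pics/d1.png",cv2.resize(np.hstack(o),(800,280),interpolation=cv2.INTER_AREA))
E
```

```text
(no output)
```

View pics/d1.png

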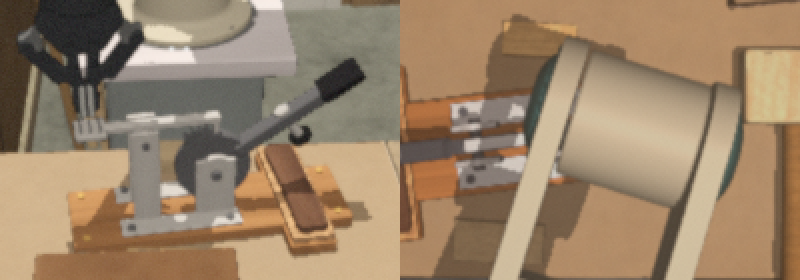

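The fingertips are right above the pad, at about (88,118) in the scene crop.

Call:
{"method": "jog_arm", "body": {
  "rows": [
    [-1, 0, 0, -0.005, 0],
    [-1, 0, 0, -0.01, 0],
    [-1, 0, 0, -0.014, 0],
    [-1, 0, 0, -0.017, 0],
    [-1, 0, 0, -0.02, 0],
    [-1, 0, 0, -0.022, 0],
    [-1, 0, 0, -0.024, 0],
    [-1, 0, 0, -0.025, 0]
  ]
}}

```text
clock: 2.87
eef_pos: [0.5123, -0.1182, 0.1267]
tcp_rot: [-0.059, 0.998, -0.001, 0.001]
ft_force: [0.0, -4.6, 3.9]
width: -0.0001
grasp_force: 2.1
```

Call:
{"method": "jog_arm", "body": {
  "rows": [
    [-1, 0, 0, -0.001, 0],
    [-1, 0, 0, -0.002, 0],
    [-1, 0, 0, -0.003, 0],
    [-1, 0, 0, -0.004, 0],
    [-1, 0, 0, -0.004, 0],
    [-1, 0, 0, -0.004, 0],
    [-1, 0, 0, -0.004, 0],
    [-1, 0, 0, -0.004, 0]
  ]
}}

```text
clock: 3.53
eef_pos: [0.512, -0.1175, 0.1222]
tcp_rot: [-0.059, 0.998, 0.0, -0.0]
ft_force: [0.9, -3.0, 2.4]
width: 0.0002
grasp_force: 1.6
```

Call:
{"method": "jog_arm", "body": {
  "rows": [
    [-1, 0, 0, -0.001, 0],
    [-1, 0, 0, -0.001, 0],
    [-1, 0, 0, -0.002, 0],
    [-1, 0, 0, -0.002, 0],
    [-1, 0, 0, -0.003, 0],
    [-1, 0, 0, -0.003, 0],
    [-1, 0, 0, -0.003, 0],
    [-1, 0, 0, -0.003, 0]
  ]
}}

```text
clock: 4.2
eef_pos: [0.5121, -0.1177, 0.1201]
tcp_rot: [-0.059, 0.998, -0.0, 0.0]
ft_force: [-1.0, -2.8, 7.8]
width: -0.0002
grasp_force: 4.0
```

Call:
{"method": "jog_arm", "body": {
  "rows": [
    [-1, 0, 0, -0.001, 0],
    [-1, 0, 0, -0.001, 0],
    [-1, 0, 0, -0.002, 0],
    [-1, 0, 0, -0.002, 0],
    [-1, 0, 0, -0.002, 0],
    [-1, 0, 0, -0.002, 0],
    [-1, 0, 0, -0.002, 0],
    [-1, 0, 0, -0.002, 0]
  ]
}}

```text
clock: 4.87
eef_pos: [0.5124, -0.1177, 0.1197]
tcp_rot: [-0.059, 0.998, -0.0, 0.001]
ft_force: [-5.0, -2.0, 15.9]
width: 0.0002
grasp_force: 7.9
```

Call:
{"method": "jog_arm", "body": {
  "rows": [
    [-1, 0, 0, 0.01, 0],
    [-1, 0, 0, 0.035, 0],
    [-1, 0, 0, 0.07, 0],
    [-1, 0, 0, 0.1, 0],
    [-1, -0.004, 0.035, 0.1, 0],
    [-1, -0.009, 0.07, 0.1, 0],
    [-1, -0.013, 0.105, 0.1, 0],
    [-1, -0.018, 0.14, 0.1, 0]
  ]
}}

```text
clock: 5.53
eef_pos: [0.4929, 0.0243, 0.2166]
tcp_rot: [-0.059, 0.998, 0.001, -0.001]
ft_force: [0.5, 0.2, -0.0]
width: -0.0001
grasp_force: 0.0
```

Call:
{"method": "jog_arm", "body": {
  "rows": [
    [-1, -0.005, 0.04, 0, 0],
    [-1, -0.01, 0.08, 0, 0],
    [-1, -0.015, 0.115, 0, 0],
    [-1, -0.015, 0.12, 0, 0],
    [-1, -0.015, 0.12, -0.01, 0],
    [-1, -0.015, 0.12, -0.02, 0],
    [-1, -0.015, 0.12, -0.02, 0],
    [-1, -0.015, 0.12, -0.02, 0]
  ]
}}

```text
clock: 6.2
eef_pos: [0.4785, 0.1411, 0.1957]
tcp_rot: [-0.058, 0.998, -0.0, -0.002]
ft_force: [-0.2, -0.9, -0.0]
width: 0.0
grasp_force: 0.0
```

```bash
python3 - <<'E'
from station import bot
import cv2,numpy as np
print(bot.state()["eef_pos"])
i=bot.snapshot("scene")["image"][110:260,260:460,::-1]
cv2.imwrite("pics/d2.png",cv2.resize(i,None,fx=4,fy=4,interpolation=3))
E
```

```text
[0.47849762 0.14106238 0.19574246]
```

View pics/d2.png

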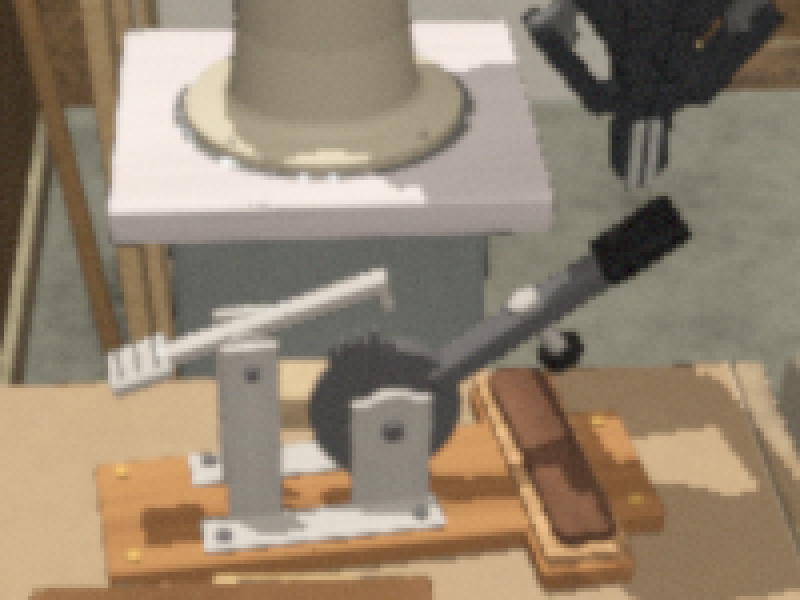

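The pawl is fully tipped. Its pad is low at about (138,365), and the hook at about (388,300) is well above the teeth. The fingers are over the paddle at about (645,190).

Call:
{"method": "jog_arm", "body": {
  "rows": [
    [-1, 0, 0, -0.01, 0],
    [-1, 0, 0, -0.02, 0],
    [-1, 0, 0.001, -0.028, 0],
    [-1, 0, 0.003, -0.034, 0],
    [-1, -0.001, 0.006, -0.04, 0],
    [-1, -0.001, 0.008, -0.045, 0],
    [-1, -0.001, 0.011, -0.05, 0],
    [-1, -0.001, 0.013, -0.055, 0]
  ]
}}

```text
clock: 6.92
eef_pos: [0.4781, 0.1559, 0.1428]
tcp_rot: [-0.059, 0.998, 0.0, 0.0]
ft_force: [-2.0, 1.3, 8.3]
width: 0.0002
grasp_force: 3.3
```

Call:
{"method": "jog_arm", "body": {
  "rows": [
    [-1, 0, 0.002, -0.005, 0],
    [-1, 0, 0.004, -0.01, 0],
    [-1, 0, 0.006, -0.015, 0],
    [-1, 0, 0.008, -0.02, 0],
    [-1, -0.001, 0.009, -0.025, 0],
    [-1, -0.001, 0.011, -0.03, 0],
    [-1, -0.001, 0.012, -0.035, 0],
    [-1, -0.001, 0.013, -0.04, 0]
  ]
}}

```text
clock: 7.58
eef_pos: [0.4768, 0.1691, 0.1025]
tcp_rot: [-0.059, 0.998, 0.001, 0.0]
ft_force: [-3.7, 1.8, 7.3]
width: 0.0
grasp_force: 3.2
```

Call:
{"method": "jog_arm", "body": {
  "rows": [
    [-1, 0, 0.001, -0.004, 0],
    [-1, 0, 0.002, -0.008, 0],
    [-1, 0, 0.002, -0.011, 0],
    [-1, 0, 0.003, -0.014, 0],
    [-1, 0, 0.003, -0.016, 0],
    [-1, 0, 0.003, -0.018, 0],
    [-1, 0, 0.003, -0.019, 0],
    [-1, 0, 0.003, -0.02, 0]
  ]
}}

```text
clock: 8.25
eef_pos: [0.4765, 0.1719, 0.0822]
tcp_rot: [-0.059, 0.998, 0.001, -0.001]
ft_force: [-4.1, 0.8, 7.3]
width: -0.0
grasp_force: 3.1
```

Call:
{"method": "jog_arm", "body": {
  "rows": [
    [-1, 0, 0, -0.001, 0],
    [-1, 0, 0, -0.001, 0],
    [-1, 0, 0, -0.002, 0],
    [-1, 0, 0, -0.002, 0],
    [-1, 0, 0, -0.003, 0],
    [-1, 0, 0, -0.003, 0],
    [-1, 0, 0, -0.003, 0],
    [-1, 0, 0, -0.003, 0]
  ]
}}

```text
clock: 8.92
eef_pos: [0.4765, 0.172, 0.0792]
tcp_rot: [-0.059, 0.998, 0.001, -0.0]
ft_force: [-3.3, 2.7, 5.6]
width: -0.0
grasp_force: 2.5
```

Call:
{"method": "jog_arm", "body": {
  "rows": [
    [-1, 0, 0, -0.001, 0],
    [-1, 0, 0, -0.001, 0],
    [-1, 0, 0, -0.001, 0],
    [-1, 0, 0, -0.002, 0],
    [-1, 0, 0, -0.002, 0],
    [-1, 0, 0, -0.002, 0],
    [-1, 0, 0, -0.002, 0],
    [-1, 0, 0, -0.002, 0]
  ]
}}

```text
clock: 9.58
eef_pos: [0.4766, 0.1721, 0.0789]
tcp_rot: [-0.059, 0.998, 0.001, -0.0]
ft_force: [-9.9, 0.2, 17.0]
width: 0.0004
grasp_force: 8.4
```

Contact: the position is steady at 0.079 m while the force rises, so the foot is on the blank. I'll retreat and check.

Call:
{"method": "jog_arm", "body": {
  "rows": [
    [-1, 0, 0, 0.005, 0],
    [-1, 0, 0, 0.02, 0],
    [-1, 0, 0, 0.05, 0],
    [-1, 0, 0, 0.08, 0],
    [-1, 0, 0, 0.11, 0],
    [-1, 0, 0.03, 0.13, 0],
    [-1, -0.01, 0.07, 0.13, 0],
    [-1, -0.02, 0.1, 0.13, 0]
  ]
}}

```text
clock: 10.25
eef_pos: [0.4573, 0.2732, 0.2085]
tcp_rot: [-0.058, 0.998, 0.001, 0.001]
ft_force: [0.4, 0.1, -0.9]
width: 0.0
grasp_force: 0.0
```

Call:
{"method": "jog_arm", "body": {
  "rows": [
    [-1, -0.02, 0.03, 0, 0],
    [-1, -0.04, 0.06, 0, 0],
    [-1, -0.06, 0.09, 0, 0],
    [-1, -0.08, 0.12, 0, 0],
    [-1, -0.08, 0.12, 0, 0],
    [-1, -0.08, 0.12, 0, 0],
    [-1, -0.08, 0.12, 0, 0],
    [-1, -0.08, 0.12, 0, 0]
  ]
}}

```text
clock: 10.92
eef_pos: [0.3776, 0.3905, 0.2069]
tcp_rot: [-0.058, 0.998, -0.0, -0.0]
ft_force: [0.3, -0.6, 0.1]
width: -0.0003
grasp_force: 0.0
```

```bash
python3 - <<'E'
from station import bot
import cv2,numpy as np
o=[]
for n,(r,c) in {"scene":(130,260),"top":(230,190)}.items():
    i=bot.snapshot(n)["image"][r:r+140,c:c+200,::-1];o.append(cv2.resize(i,(560,392),interpolation=3))
cv2.imwrite("pics/d3.png",cv2.resize(np.vstack(o),(428,600),interpolation=cv2.INTER_AREA))
E
```

```text
(no output)
```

View pics/d3.png

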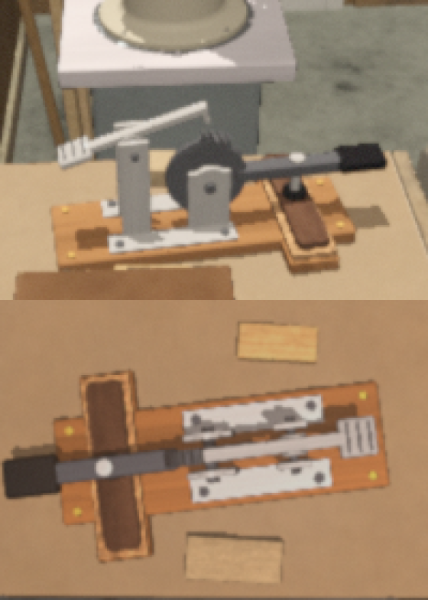

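The arm is level, with the foot on the blank at about (295,195). The pawl hook is clear at about (207,108), and the blank and the blocks near the press are undisturbed.

```bash
python3 -c "
from station import bot
print(bot.hand_in())"
```

```text
the job is handed in; nothing more can be done
None
```

The press is closed and the job handed in after about 11 s of the 38 s allowed: the pawl is fully tipped with its hook clear, the arm is level with its foot on the blank, and the last pictures show the blank and nearby blocks where they were; no verdict was returned.

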